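# Screw down the levelling foot of a rocking soak-tub stand

## Robot

A 7-joint arm with a two-finger parallel gripper is mounted at the origin on the work surface. World frame = base frame: x ahead of the robot, y to its left, z up, the work surface at z = 0. Lengths are in mm, angles in rad, forces in N, time in s.
With the tool pointing down it reaches from about 400 to 850 mm from the base axis. Payload 6.9 kg.
Tool frame: the origin (TCP) lies on the centre line of the jaws, within the pads' length; the fingertips stand 19 mm ahead of it and the grasp point (between the pads) is the TCP (manip.finger_overhang is the distance from the TCP to the fingertips, in mm); z points along the fingers, y is the direction in which the jaws open and shut (so a half turn about z gives the same grasp; the last joint's range is limited). The gripper opens to 85 mm and grips with 20 to 120 N. Pads are 22 mm wide; open, the fingers measure 114 mm over their backs; the gripper's body (76 mm by 85 mm) begins 54 mm behind the grasp point. The pads swing forward as they close: fully open they stand 13 mm farther back than shut.
Start: joints at [-1.058, 0.507, -0.238, 1.5, 0.126, 1.149, -0.155], TCP at [247.313, 573.976, 250.275] pointing down, gripper open.
Joint ranges: [-3.08, 3.08], [-0.24, 2.05], [-1.43, 1.35], [0, 2.5], [-1.52, 4.66], [0.17, 1.96], [-2.89, 2.89]. Speed limits (rad/s): [2.39, 2.39, 3.14, 3.14, 3.14, 3.14, 3.14].

## Interface

Orientations are given as [roll, pitch, yaw] about the fixed x, y, z axes, in that order (R = Rz(yaw) Ry(pitch) Rx(roll)).
In Python, from station import manip gives the robot as it stands. The module is installed in compiled form; this text tells all that it offers.
- The arm moves only by the shell command python3 -m crank 'ROWS' [OPENING] [FORCE]. ROWS is JSON, a list of rows, each a list of 4 numbers: the shift along the tool's x, y, z in mm, then the turn about the tool's z in rad. In form: [[dx, dy, dz, roll], ...]. A call has 1 to 8 rows; each row is the pose to reach, as a shift and turn from the pose measured when the call began, along the tool's axes at that moment; what a row does not reach only later rows make up. A row lasts 1/12 s, in which the tool goes at most 41.7 mm and 7.16 degrees, less where a joint would pass 70% of its speed; a pose out of reach is approached as far as the arm can. A call with a gripper value outside its range is refused whole. OPENING is the closure, from 0 (fully open) to 1 (shut), set as the call begins (- or left out, the last holds). The fingers move at their own pace and stop on an object; FORCE is the grip in N (left out, the last holds). Time passes only in rows, so rows that repeat a pose let the fingers close. It gives the time, the measured TCP pose, the force and the opening at its end, in the units of the state.
- manip.state(): the state, without advancing time (a new reading comes with each control period).
- manip.get_image(name): name is "side" or "top"; returns the picture (420x560x3 uint8, red, green, blue); there is no depth.
- manip.calibration(name): a dict with "fx", "fy", "cx", "cy" (pixels), "R" (3x3) and "t" (3): a world point X has camera coordinates R X + t. Camera axes: x right, y down, z forward; pixel columns grow to the right and rows downward; lengths in mm; the calibration is good to about 2 mm. A picture is of the moment at which its call begins. calibration takes no time and is no camera call.
- manip.job_done(): hands the job in, once; it reports no verdict.
The state is a dict: "time_s": time; "joint_positions": joint angles; "joint_velocities": joint speeds; "joint_efforts": joint torques, N m; "tool_pos": TCP position; "orientation": TCP orientation; "ft_force": force on the tool from outside, world axes, zero at the start; "torque": the same for the moment, N m; "finger_gap": finger opening in mm.
Only numpy, scipy, OpenCV 4.12 (cv2) and the standard library are available. Lean on these libraries where they do the work, as an engineer would, in place of code of your own. Each camera call takes 0.05 s, during which the arm holds its last target. There are 200 camera calls.

## Task

The stand with the blue-lidded tub rocks because its screw foot hangs in the air. Turn the bar handle above that foot clockwise (seen from above) until the foot lands, and then an eighth to a quarter of a turn more, so that the stand sits firm on all four feet with no rocking; much more would jack other feet off the bench. Leave the stand where it is and do not disturb the spray bottle, the scale or the white case.

Things in the scene. Friction and masses are not known exactly. Their poses are not given: they have to be found in the camera images.
- stand: Tub stand: aluminium platform 270 x 230 x 8 mm, top 43 mm above the bench, feet at x = +-115, y = +-95 mm. Tub fixed on it at x = 33, y = 30 mm, lid 172 x 140 mm, top 115 mm up. About 2.9 kg in all (x 0.8 to 1.3). Origin: bench level below its centre, z up. At the start it stands level on feet a, b, c; 3 to 6 N pressed down on the hub above d tips it about line b-c (hub goes out and down) until d lands.
- foot_a: Fixed rubber foot, 40 mm across, 14 mm high, at (115, 95) mm in the stand's frame; it yields about 1 mm per 14 N. Origin: centre of its underside.
- foot_b: The same, at (115, -95) mm.
- foot_c: The same, at (-115, 95) mm.
- foot_d: The screw foot: a like pad at (-115, -95) mm, under the handle. It does not turn; it goes down 10 mm per full clockwise turn of the handle (up if anticlockwise). Below it a round drain cover, 104 mm across, stands 1 to 8 mm proud of the bench, different each time and not measured: the gap under this foot is unknown, 2 to 12 mm. Origin: centre of its underside.
- handle_hub (a point): Centre of the flat top of the handle's black hub (34 mm across, 28 mm high), 95 mm above the bench, on the turning axis straight above foot d. Hub and bar stay at this height on the stand as the foot moves. Below the hub is a 20 mm column. The handle turns stiffly (0.12 N m, about 2.5 N at 50 mm), the same whether or not the foot is loaded, stays where left and can go round several turns.
- handle_red_ball (a point): Centre of the red ball (22 mm across) on one end of the handle's bar; a black one is on the other end. The bar is a steel rod 14 mm thick through the hub, its axis 16 mm below the hub's top, ball centres 62 mm from the turning axis. Beneath the bar 29 mm are free down to the platform. The lid's nearest corner is about 83 mm from the turning axis.
- spray: Green bottle with white cap, 60 mm across, 170 mm tall, standing. Origin: centre of its underside. Leave it alone.
- scale: Round silver scale, 160 mm across, 30 mm high. Origin: centre of its underside. Leave it alone.
- case: White open case 150 x 85 x 35 mm. Origin: centre of its underside. Leave it alone.

How it is judged:
By the outcome, as a careful person would: the job done as asked, in the order asked, and still so for the second after the job is handed in, with the robot touching nothing.
It also fails if it takes over 61 s, if anything falls off the work surface, if the arm or the gripper's body presses on something with over 40 N, if the wrist force passes 120 N, or if a joint passes its speed limit or range.

## Working session

There is one attempt and no reset: what is moved stays moved. The work goes in short steps, Python scripts to look and compute and a shell command to move; the robot and the scene stay as the last step left them, time stands still between calls to the robot, and variables do not carry over. Pictures are saved under pics/ and viewed, about 8 in all and at most 12, crops included, and the job is handed in when it is done.

```bash
mkdir -p pics
cat > h.py <<'E'
from station import manip
import numpy as np, cv2
def snap(n,f): 
    im=manip.get_image(n); cv2.imwrite(f'pics/{f}.png',im[:,:,::-1]); return im
def ray(n,u,v,z):
    c=manip.calibration(n);R=np.array(c['R']);t=np.array(c['t'])
    d=R.T@np.array([(u-c['cx'])/c['fx'],(v-c['cy'])/c['fy'],1]);o=-R.T@t
    return o+d*(z-o[2])/d[2]
def proj(n,X):
    c=manip.calibration(n);p=np.array(c['R'])@np.array(X)+np.array(c['t'])
    return c['fx']*p[0]/p[2]+c['cx'],c['fy']*p[1]/p[2]+c['cy']
E
python3 - <<'E'
from h import *
snap('top','t0');snap('side','s0');print(manip.state())
for n in('top','side'):
    c=manip.calibration(n);print(n,c,-np.array(c['R']).T@np.array(c['t']))
E
```

```text
{'time_s': 0.1, 'joint_positions': array([-1.05851134,  0.50824429, -0.23753754,  1.50100695,  0.12569223,
        1.14890026, -0.15476798]), 'joint_velocities': array([ 4.98685056e-04, -2.43556732e-03, -8.46654975e-04, -1.76408397e-03,
        6.47746557e-05, -1.98214500e-04,  9.27307057e-04]), 'joint_efforts': array([-4.38514719e-03, -6.21841407e+01, -2.19408073e+00, -2.50202250e+01,
        1.26979983e-02,  7.94404390e-03,  9.82195616e-06]), 'tool_pos': array([247.18670122, 573.59771111, 249.5316135 ]), 'orientation': array([-3.14002117e+00,  1.75363048e-05,  2.73485055e+00]), 'ft_force': array([ 0.10456462,  0.21995394, -0.12809403]), 'torque': array([-0.05199311,  0.00154439, -0.05762179]), 'finger_gap': 85.62678745038306}
top {'fx': 397.5407484753488, 'fy': 397.5407484753488, 'cx': 276.26460843647993, 'cy': 212.56557126889552, 'R': array([[ 0.00468432, -0.99994949, -0.00889259],
       [-0.98510083, -0.0030856 , -0.17195007],
       [ 0.17191395,  0.00956557, -0.98506553]]), 't': array([  26.97119561,  534.15495346, 1143.74126518])} [ 329.44507341   17.67748369 1218.74791961]
side {'fx': 517.783661326356, 'fy': 517.783661326356, 'cx': 294.5427166569137, 'cy': 206.9542107665905, 'R': array([[ 0.7644672 , -0.64459188, -0.00955022],
       [-0.39994143, -0.46259602, -0.79123434],
       [ 0.50560534,  0.60869223, -0.61143848]]), 't': array([-391.48433131,  286.86082694, 1035.22072161])} [-109.40866153 -749.77775333  856.20915875]
```

View pics/t0.png

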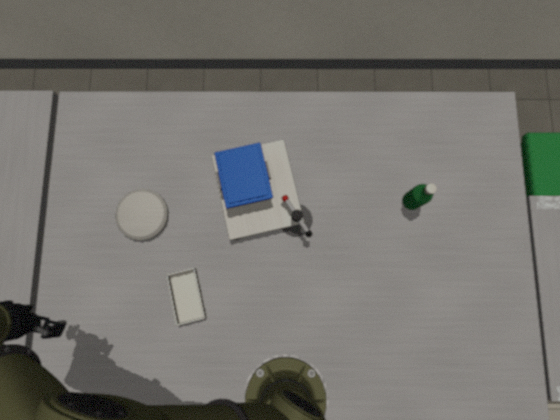

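View pics/s0.png

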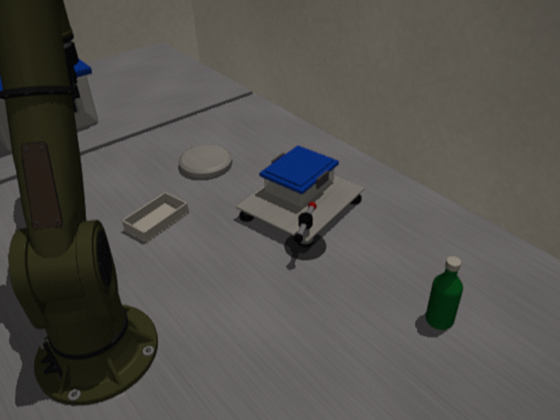

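The top view shows the hub near (297,215), the red ball near (285,198) and the black ball near (309,234). The drain cover is under the hub in the side view, near (305,243). I'll enlarge both.

Run:
```python
from h import *
a=cv2.imread('pics/t0.png')[130:250,200:320];b=cv2.imread('pics/s0.png')[140:270,230:370]
a=cv2.resize(a,(390*1,390),interpolation=cv2.INTER_CUBIC);b=cv2.resize(b,(405,376),interpolation=cv2.INTER_CUBIC)
A=np.zeros((390,800,3),np.uint8);A[:390,:390]=a;A[:376,395:800]=b
A=cv2.convertScaleAbs(A,alpha=1.5);cv2.imwrite('pics/c0.png',A)
for n,u,v,z in[('top',297,215,95),('top',285,198,79),('top',309,234,79),('side',306,217,95),('side',312,206,79),('side',298,239,79)]:print(n,ray(n,u,v,z))
```

```text
top [518.66751238 -30.85645784  95.        ]
top [571.73581119   3.36447152  79.        ]
top [465.95959367 -65.86928083  79.        ]
side [515.53661421 -39.00867463  95.        ]
side [568.23248889  -1.2095453   79.        ]
side [462.440611   -72.25558421  79.        ]
```

View pics/c0.png

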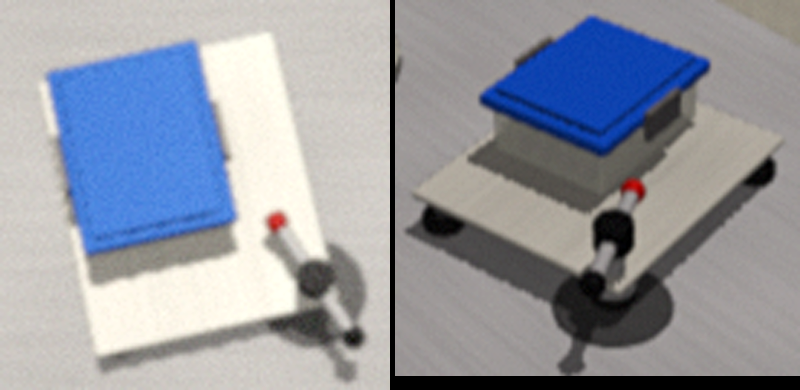

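```bash
cat >> h.py <<'E'
from scipy.spatial.transform import Rotation as Ro
def go(x,y,z,yawdeg=None):
    s=manip.state();R=Ro.from_euler('xyz',s['orientation']).as_matrix()
    d=R.T@(np.array([x,y,z])-s['tool_pos']); yaw=np.degrees(s['orientation'][2])
    r=0 if yawdeg is None else np.radians((yaw-yawdeg+180)%360-180)
    print('t',round(s['time_s'],2),'pos',s['tool_pos'].round(2),'yaw',yaw.round(1),'q',s['joint_positions'].round(2),'F',s['ft_force'].round(2),'gap',round(s['finger_gap'],1),'\nrow',d.round(2),round(r,3))
E
python3 -m crank '[[-488,-451,0,-0.98],[-488,-451,0,-0.98],[-488,-451,0,-0.98],[-488,-451,0,-0.98],[-488,-451,0,-0.98],[-488,-451,0,-0.98],[-488,-451,0,-0.98],[-488,-451,0,-0.98]]' 1 40
python3 -c "
from h import *
go(517,-34,180,213)
print([ray('top',296.9,215.2,95),ray('top',285.2,198,79),ray('top',308.6,233.4,79),ray('side',305.7,218.5,95),ray('side',312.3,204.6,79),ray('side',298.4,237.8,79)])"
```

```text
time_s: 0.77
tool_pos: [377.7, 280.1, 250.1]
orientation: [-3.14, -0.002, -2.586]
ft_force: [0.4, -0.2, 0.7]
finger_gap: 0.4
t 0.77 pos [377.65 280.08 250.1 ] yaw -148.1 q [-0.36  0.28 -0.43  1.89  0.14  1.    1.27] F [ 0.4  -0.23  0.66] gap 0.4 
row [  47.31 -340.23   70.59] -0.02
[array([518.08555646, -30.56760025,  95.        ]), array([571.73744764,   2.77884678,  79.        ]), array([467.69446041, -64.73375777,  79.        ]), array([511.3284663 , -42.76069416,  95.        ]), array([572.55805436,   2.53805394,  79.        ]), array([465.81691718, -69.69939053,  79.        ])]
```

```bash
python3 -m crank '[[47,-340,40,0],[47,-340,60,0],[47,-340,80,0],[47,-340,80,0],[47,-340,80,0],[47,-340,80,0],[47,-340,80,0],[47,-340,80,0]]' 
python3 -c "
from h import *
go(519.3,-32,135,213)"
```

```text
time_s: 1.43
tool_pos: [509.0, -16.5, 175.4]
orientation: [-3.14, -0.002, -2.585]
ft_force: [0.9, 0.3, 0.1]
finger_gap: -0.2
t 1.43 pos [508.96 -16.52 175.37] yaw -148.1 q [ 0.19  0.42 -0.3   1.91  0.16  0.84  1.94] F [0.89 0.29 0.1 ] gap -0.2 
row [ -0.69 -18.56  40.39] -0.02
```

```bash
python3 -m crank '[[0,-18.5,20,0],[-0.7,-18.5,40,0],[-0.7,-18.5,40,0],[-0.7,-18.5,40,0]]'
python3 - <<'E'
from h import *
go(519.3,-32,116,213)
snap('top','t1');snap('side','s1')
p=manip.state()['tool_pos'];tip=p-[0,0,19]
for n in('top','side'):print(n,'tip',proj(n,tip),'hub',proj(n,[519.3,-32,95]))
a=cv2.imread('pics/t1.png')[170:260,245:335];b=cv2.imread('pics/s1.png')[150:260,250:360]
A=np.hstack([cv2.resize(a,(400,400),interpolation=2),cv2.resize(b,(400,400),interpolation=2)])
cv2.imwrite('pics/c1.png',cv2.convertScaleAbs(A,alpha=2))
E
```

```text
time_s: 1.77
tool_pos: [518.3, -31.6, 134.6]
orientation: [3.14, -0.004, -2.585]
ft_force: [0.7, 0.9, 0.1]
finger_gap: 0.4
t 1.77 pos [518.27 -31.59 134.6 ] yaw -148.1 q [ 0.2   0.48 -0.28  1.93  0.19  0.76  1.94] F [0.7  0.95 0.08] gap 0.4 
row [-0.73 -0.91 18.6 ] -0.02
top tip (np.float64(297.30969150178873), np.float64(213.41835430066033)) hub (np.float64(297.39831460064755), np.float64(214.7835813697647))
side tip (np.float64(304.97264727551965), np.float64(207.19363776931777)) hub (np.float64(305.24584511993606), np.float64(214.93474747845983))
```

View pics/c1.png

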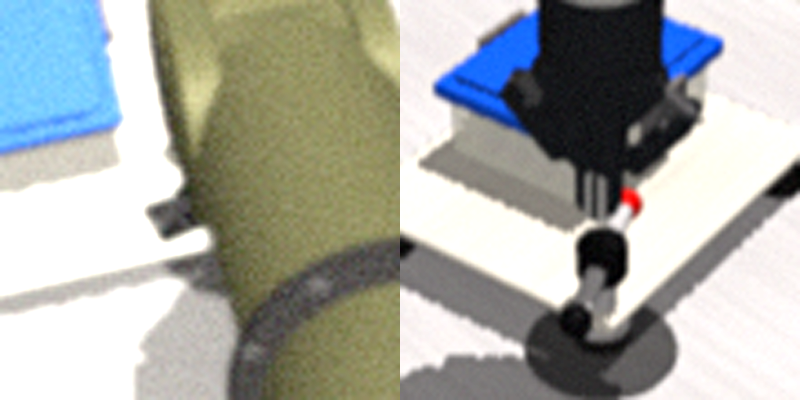

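Side view: the fingertips are at about (304,208) and the hub's bar midpoint at (305.7,221.6). That puts the hub 2–3 mm further along the camera's x than my estimate, so I'll use (520.5,-33.5). Next I'll press the hub gently to measure the gap.

```bash
python3 -m crank '[[-1,-3,12,0],[-1,-3,17.5,0],[-1,-3,17.5,0]]' 
python3 -m crank '[[0,0,1,0],[0,0,2,0],[0,0,2,0]]'
python3 -m crank '[[0,0,1,0],[0,0,2,0],[0,0,2,0]]'
python3 -m crank '[[0,0,1,0],[0,0,2,0],[0,0,2,0]]'
python3 -c "
from h import *
go(520.5,-33.5,114)"
```

```text
time_s: 2.12
tool_pos: [521.3, -32.4, 118.0]
orientation: [-3.141, -0.002, -2.583]
ft_force: [-0.1, -0.5, -0.1]
finger_gap: 0.3
time_s: 2.37
tool_pos: [521.2, -32.3, 116.0]
orientation: [-3.141, -0.002, -2.582]
ft_force: [0.6, -0.3, -0.7]
finger_gap: 0.0
time_s: 2.62
tool_pos: [521.2, -32.3, 113.9]
orientation: [-3.141, -0.002, -2.583]
ft_force: [0.4, -0.7, 1.2]
finger_gap: -0.1
time_s: 2.87
tool_pos: [521.2, -32.5, 112.0]
orientation: [-3.141, -0.002, -2.583]
ft_force: [-1.2, -1.0, 2.8]
finger_gap: 0.0
t 2.87 pos [521.22 -32.47 111.96] yaw -148.0 q [ 0.2   0.52 -0.27  1.95  0.21  0.7   1.93] F [-1.18 -1.04  2.83] gap 0.0 
row [ 1.16 -0.49 -2.04] 0
```

```bash
for i in 1 2 3; do python3 -m crank '[[0,0,1,0],[0,0,1.5,0]]' | egrep 'pos|force'; done
```

```text
tool_pos: [521.0, -33.1, 110.7]
ft_force: [-2.1, -1.5, 5.4]
tool_pos: [520.6, -33.8, 109.4]
ft_force: [-3.2, -2.6, 6.6]
tool_pos: [520.2, -34.5, 108.2]
ft_force: [-3.0, -2.6, 6.9]
```

```bash
for i in 1 2 3; do python3 -m crank '[[0,0,1,0],[0,0,1.5,0]]' | egrep 'pos|force'; done
```

```text
tool_pos: [519.9, -35.2, 107.0]
ft_force: [-2.4, -2.8, 7.6]
tool_pos: [519.6, -35.9, 105.9]
ft_force: [-3.9, -2.2, 10.1]
tool_pos: [519.5, -36.2, 105.3]
ft_force: [-5.3, -1.5, 16.1]
```

```bash
python3 -m crank '[[0,0,-4,0],[0,0,-8,0],[0,0,-10,0],[0,0,-30,-0.1],[0,0,-30,-0.2],[0,0,-30,-0.25]]' 0.2 20
python3 -c "
from h import *
go(520.5,-33.5,84)"
```

```text
time_s: 4.37
tool_pos: [519.8, -35.7, 135.9]
orientation: [-3.138, -0.007, -2.33]
ft_force: [-0.1, 0.1, 0.6]
finger_gap: 68.0
t 4.37 pos [519.83 -35.75 135.87] yaw -133.5 q [ 0.26  0.49 -0.35  1.93  0.24  0.77  2.15] F [-0.1  0.1  0.6] gap 68.0 
row [-2.43  1.23 51.85] 0
```

```bash
python3 -m crank '[[-2,1.2,20,0],[-2.4,1.2,40,0],[-2.4,1.2,52,0],[-2.4,1.2,52,0]]'
python3 -m crank '[[0,0,0,0],[0,0,0,0],[0,0,0,0]]' 0.53 20
python3 - <<'E'
from h import *
go(520.5,-33.5,84)
snap('side','s2')
b=cv2.imread('pics/s2.png')[170:270,250:360]
cv2.imwrite('pics/c2.png',cv2.convertScaleAbs(cv2.resize(b,(660,600),interpolation=2),alpha=2.2))
E
```

```text
time_s: 4.7
tool_pos: [518.6, -33.4, 81.4]
orientation: [3.141, -0.01, -2.33]
ft_force: [0.4, 0.4, -0.7]
finger_gap: 68.5
time_s: 4.95
tool_pos: [518.9, -33.4, 82.0]
orientation: [3.142, -0.009, -2.33]
ft_force: [0.2, 0.9, 0.5]
finger_gap: 40.7
t 4.95 pos [518.94 -33.37  82.01] yaw -133.5 q [ 0.22  0.57 -0.32  1.98  0.29  0.65  2.1 ] F [0.16 0.91 0.54] gap 40.7 
row [-0.96 -1.22 -2.  ] 0
```

View pics/c2.png

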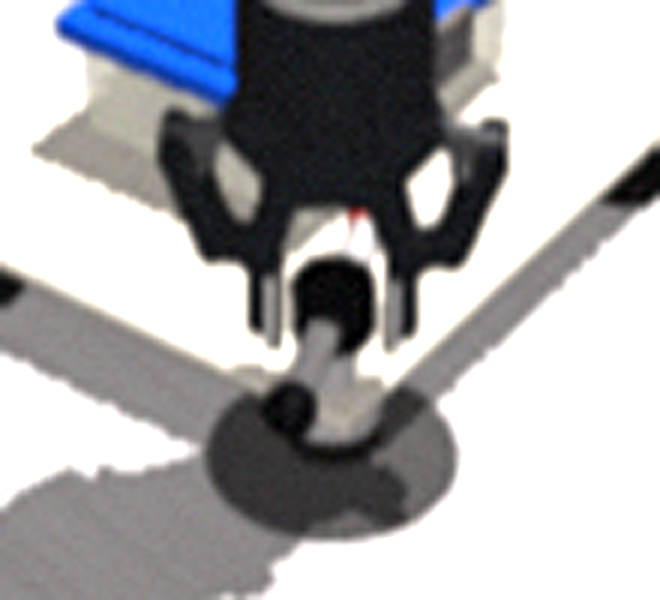

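The hub (293–375) sits centred between the pads (283 and 385). Closing now.

```bash
python3 -m crank '[[0,0,0,0],[0,0,0,0],[0,0,0,0]]' 1 30
python3 -m crank '[[0,0,0,0.1],[0,0,0,0.2],[0,0,0,0.3],[0,0,0,0.4],[0,0,0,0.5],[0,0,0,0.6],[0,0,0,0.6]]'
python3 -c "
from h import *
go(520.5,-33.5,84)"
```

```text
time_s: 5.25
tool_pos: [519.1, -33.3, 82.5]
orientation: [-3.141, -0.009, -2.33]
ft_force: [-0.9, 1.4, 1.0]
finger_gap: 33.3
time_s: 5.83
tool_pos: [518.2, -31.8, 82.5]
orientation: [-3.138, -0.008, -2.933]
ft_force: [-2.2, 5.1, 0.9]
finger_gap: 33.4
t 5.83 pos [518.24 -31.77  82.54] yaw -168.1 q [ 0.1   0.55 -0.14  1.98  0.13  0.62  1.65] F [-2.25  5.09  0.92] gap 33.4 
row [-1.84 -2.17 -1.46] 0
```

The lateral force shows the hub is about 3 mm behind the TCP along tool x, at roughly (521,-31). I'll rotate about that centre.

```bash
python3 -m crank '[[0,0.4,0,0.12],[-0.1,0.7,0,0.24],[-0.2,1.1,0,0.36],[-0.3,1.4,0,0.48],[-0.5,1.7,0,0.6],[-0.7,2,0,0.72],[-1,2.2,0,0.84],[-1,2.2,0,0.84]]'
python3 -c "
from h import *
go(521.2,-31.1,84)"
```

```text
time_s: 6.5
tool_pos: [518.8, -29.0, 82.8]
orientation: [-3.133, -0.002, 2.507]
ft_force: [-2.2, 2.0, 2.9]
finger_gap: 33.1
t 6.5 pos [518.83 -29.    82.81] yaw 143.7 q [-0.07  0.56  0.11  1.98 -0.09  0.62  1.04] F [-2.24  1.95  2.88] gap 33.1 
row [-3.15 -0.3  -1.2 ] 0
```

```bash
python3 -m crank '[[0,0.4,0,0.12],[-0.1,0.7,0,0.24],[-0.2,1.1,0,0.36],[-0.3,1.4,0,0.48],[-0.5,1.7,0,0.6],[-0.7,2,0,0.72],[-1,2.2,0,0.84],[-1,2.2,0,0.84]]'
python3 -m crank '[[0,0.4,0,0.12],[-0.1,0.7,0,0.24],[-0.2,1.1,0,0.36],[-0.3,1.4,0,0.48],[-0.5,1.7,0,0.6],[-0.7,2,0,0.72],[-1,2.2,0,0.84],[-1,2.2,0,0.84]]'
python3 -c "
from h import *
go(521.2,-31.1,84)"
```

```text
time_s: 7.17
tool_pos: [521.0, -27.9, 82.8]
orientation: [-3.134, 0.005, 1.668]
ft_force: [-1.5, 1.1, 0.4]
finger_gap: 33.2
time_s: 7.83
tool_pos: [523.4, -28.7, 82.6]
orientation: [-3.14, 0.009, 0.83]
ft_force: [-0.8, 1.4, 1.1]
finger_gap: 33.2
t 7.83 pos [523.35 -28.74  82.61] yaw 47.6 q [-0.38  0.64  0.6   1.97 -0.54  0.7  -0.19] F [-0.82  1.41  1.05] gap 33.2 
row [-3.21  0.   -1.36] 0
```

```bash
python3 -m crank '[[0,0.4,0,0.12],[-0.1,0.7,0,0.24],[-0.2,1.1,0,0.36],[-0.3,1.4,0,0.48],[-0.5,1.7,0,0.6],[-0.7,2,0,0.72],[-1,2.2,0,0.84],[-1,2.2,0,0.84]]'
for i in 1 2 3; do python3 -m crank '[[0,0.3,0,0.1],[0,0.5,0,0.17],[0,0.5,0,0.17]]'; done
python3 -c "
from h import *
go(521.2,-31.1,84)"
```

```text
time_s: 8.5
tool_pos: [524.4, -31.0, 82.5]
orientation: [3.136, 0.008, -0.007]
ft_force: [-0.7, 1.1, 3.7]
finger_gap: 33.3
time_s: 8.75
tool_pos: [524.3, -31.5, 82.5]
orientation: [3.135, 0.008, -0.17]
ft_force: [-0.7, 0.6, 4.6]
finger_gap: 33.3
time_s: 9.0
tool_pos: [524.2, -32.0, 82.5]
orientation: [3.134, 0.007, -0.335]
ft_force: [-0.8, 1.1, 4.7]
finger_gap: 33.2
time_s: 9.25
tool_pos: [524.1, -32.5, 82.5]
orientation: [3.133, 0.006, -0.5]
ft_force: [-0.9, 0.5, 4.8]
finger_gap: 33.1
t 9.25 pos [524.06 -32.47  82.54] yaw -28.7 q [-0.56  0.78  0.98  1.97 -0.84  0.88 -1.19] F [-0.87  0.54  4.83] gap 33.1 
row [-3.18  0.18 -1.44] 0
```

```bash
python3 -m crank '[[0,0,0,0],[0,0,0,0],[0,0,0,0]]' 0.4 20
python3 -m crank '[[-3,0,-15,0],[-3,0,-30,0],[-3,0,-38,0],[-3,0,-38,0]]'
python3 -m crank '[[0,0,0,0],[0,0,0,0],[0,0,0,0]]' 1
python3 - <<'E'
from h import *
go(521.2,-31.1,114.5)
snap('side','s3')
b=cv2.imread('pics/s3.png')[150:270,240:380]
cv2.imwrite('pics/c3.png',cv2.convertScaleAbs(cv2.resize(b,(700,600),interpolation=2),alpha=2.2))
E
```

```text
time_s: 9.5
tool_pos: [523.9, -32.7, 82.3]
orientation: [3.132, 0.006, -0.496]
ft_force: [-0.1, 0.0, 0.1]
finger_gap: 51.5
time_s: 9.83
tool_pos: [522.4, -31.6, 121.7]
orientation: [3.133, 0.004, -0.494]
ft_force: [0.2, -0.2, 1.0]
finger_gap: 51.3
time_s: 10.08
tool_pos: [522.1, -31.5, 121.1]
orientation: [3.133, 0.005, -0.494]
ft_force: [0.6, 0.1, 0.8]
finger_gap: 15.1
t 10.08 pos [522.1  -31.47 121.06] yaw -28.3 q [-0.6   0.73  1.04  1.94 -0.77  0.95 -1.24] F [0.6  0.14 0.77] gap 15.1 
row [-0.93  0.04  6.56] 0
```

View pics/c3.png

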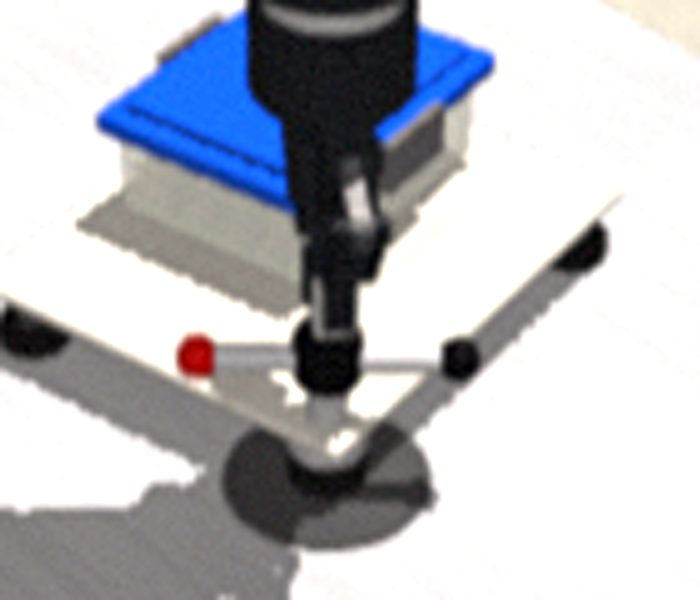

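Red ball is at (279,221) and black at (332,221.6), so the bar lies near 140° against the expected 138°, meaning no slip. Pressing again to find the remaining gap.

```bash
python3 -m crank '[[-1,0,3,0],[-1,0,5,0],[-1,0,5,0]]' 
for i in 1 2 3 4 5; do python3 -m crank '[[0,0,0.5,0],[0,0,1,0],[0,0,1,0]]' | egrep 'pos|force'; done
python3 -c "
from h import *
print([ray('side',279.2,221.2,79),ray('side',332,221.6,79)])"
```

```text
time_s: 10.38
tool_pos: [520.7, -30.8, 115.2]
orientation: [3.132, 0.006, -0.494]
ft_force: [0.2, 0.3, 0.2]
finger_gap: 0.1
tool_pos: [520.6, -30.8, 114.1]
ft_force: [-0.8, 0.6, 0.0]
tool_pos: [520.6, -30.8, 113.0]
ft_force: [0.7, -0.1, 0.8]
tool_pos: [520.7, -31.0, 112.3]
ft_force: [-1.1, 0.5, 4.0]
tool_pos: [520.7, -31.1, 111.9]
ft_force: [-2.0, 0.7, 9.1]
tool_pos: [520.7, -31.2, 111.7]
ft_force: [-3.4, 1.4, 12.0]
[array([470.12850768,   5.50034914,  79.        ]), array([563.78921706, -77.33793185,  79.        ])]
```

```bash
python3 -m crank '[[0,0,-1,0],[0,0,-2.5,0],[0,0,-2.5,0],[0,0,-2.5,0]]' | egrep 'pos|force'
for i in 1 2 3 4 5 6 7 8 9 10 11 12 13 14 ; do python3 -m crank '[[0,0,0.25,0],[0,0,0.25,0]]' | egrep 'pos|force'|cut -d' ' -f2-|tr '\n' ' '; python3 -c "
from h import *
s=manip.state();print(s['tool_pos'][2].round(2),s['ft_force'][2].round(2))"; done
```

```text
tool_pos: [520.7, -31.1, 114.1]
ft_force: [-0.3, 0.2, -0.6]
[520.6, -31.0, 113.6] [-0.7, -0.7, -0.4] 113.56 -0.43
[520.5, -31.0, 113.1] [0.1, -0.1, 0.6] 113.11 0.57
[520.5, -31.0, 112.7] [-0.4, 0.2, -0.0] 112.75 -0.04
[520.5, -31.0, 112.5] [0.2, 0.3, 0.6] 112.51 0.64
[520.5, -31.1, 112.4] [-0.7, 0.4, 1.9] 112.37 1.95
[520.5, -31.1, 112.3] [-0.7, 0.9, 3.3] 112.27 3.28
[520.5, -31.1, 112.2] [-1.5, -0.4, 5.0] 112.18 5.03
[520.5, -31.2, 112.1] [-2.3, -0.3, 5.4] 112.12 5.4
[520.5, -31.2, 112.1] [-2.1, 0.8, 6.3] 112.07 6.29
[520.4, -31.2, 112.1] [-2.8, 0.7, 5.8] 112.07 5.76
[520.5, -31.2, 112.1] [-0.5, 0.3, 6.0] 112.08 6.05
[520.4, -31.2, 112.1] [-2.1, 1.3, 6.5] 112.06 6.49
[520.4, -31.2, 112.1] [-2.3, 1.3, 5.5] 112.07 5.47
[520.4, -31.2, 112.1] [-1.9, 1.1, 6.9] 112.05 6.9
```

```bash
python3 -m crank '[[0,0,-5,0],[0,0,-14,0],[0,0,-14,0],[0,0,-14,0]]' 0.35 20
python3 -c "
from h import *
go(521.2,-31.1,82.5)"
```

```text
time_s: 14.63
tool_pos: [521.0, -31.2, 126.6]
orientation: [3.136, 0.004, -0.494]
ft_force: [-0.7, -0.2, 0.3]
finger_gap: 48.0
t 14.63 pos [520.99 -31.23 126.61] yaw -28.3 q [-0.61  0.72  1.04  1.94 -0.77  0.95 -1.25] F [-0.66 -0.24  0.32] gap 48.0 
row [ 0.32 -0.46 44.11] 0
```

```bash
python3 -m crank '[[0,0,5,0],[0,0,20,0],[0,0,35,0],[0,0,43,0],[0,0,43,0]]' 0.35 20
python3 -m crank '[[0,0,0,0],[0,0,0,0],[0,0,0,0]]' 1 30
python3 -c "
from h import *
go(521.2,-31.1,82.5)"
```

```text
time_s: 15.05
tool_pos: [519.6, -31.0, 81.8]
orientation: [3.135, 0.007, -0.495]
ft_force: [0.1, -0.5, -0.1]
finger_gap: 55.3
time_s: 15.3
tool_pos: [519.9, -30.5, 82.1]
orientation: [3.136, 0.007, -0.494]
ft_force: [0.3, 2.3, -0.7]
finger_gap: 33.1
t 15.3 pos [519.89 -30.48  82.13] yaw -28.3 q [-0.57  0.77  0.97  1.98 -0.85  0.87 -1.18] F [ 0.28  2.34 -0.73] gap 33.1 
row [ 1.45 -0.08 -0.38] 0
```

```bash
python3 -m crank '[[0,-0.1,0,0.1],[0,-0.3,0,0.2],[0.1,-0.4,0,0.3],[0.1,-0.5,0,0.4],[0.2,-0.7,0,0.5],[0.3,-0.8,0,0.63],[0.3,-0.8,0,0.63]]'
python3 -m crank '[[0,-0.1,0,0.1],[0,-0.3,0,0.2],[0.1,-0.4,0,0.3],[0.1,-0.5,0,0.4],[0.2,-0.7,0,0.5],[0.3,-0.8,0,0.62],[0.3,-0.8,0,0.62]]'
python3 -c "
from h import *
go(521.2,-31.1,82.5,-100)"
```

```text
time_s: 15.88
tool_pos: [520.6, -29.7, 82.5]
orientation: [3.133, 0.002, -1.129]
ft_force: [-0.3, 2.8, 4.0]
finger_gap: 33.4
time_s: 16.47
tool_pos: [521.7, -29.3, 83.0]
orientation: [3.133, -0.003, -1.752]
ft_force: [-1.0, 2.7, 5.4]
finger_gap: 33.3
t 16.47 pos [521.67 -29.34  83.04] yaw -100.4 q [-0.66  0.94  1.26  1.98 -1.04  1.1  -2.24] F [-0.98  2.7   5.35] gap 33.3 
row [1.81 0.14 0.55] -0.007
```

```bash
python3 -m crank '[[0,0,0,0],[0,0,0,0],[0,0,0,0]]' 0.4 20
python3 -m crank '[[1.5,0,-15,0],[1.5,0,-30,0],[1.5,0,-38,0],[1.5,0,-38,0]]'
python3 -m crank '[[0,0,0,0],[0,0,0,0],[0,0,0,0],[0,0,0,0]]' 1
python3 -c "
from h import *
go(521.2,-31.1,113.2)"
```

```text
time_s: 16.72
tool_pos: [521.7, -29.5, 83.2]
orientation: [3.134, -0.003, -1.75]
ft_force: [-0.2, 0.6, -0.6]
finger_gap: 51.0
time_s: 17.05
tool_pos: [522.6, -31.5, 122.9]
orientation: [3.136, -0.002, -1.749]
ft_force: [-0.5, 0.8, 0.1]
finger_gap: 51.2
time_s: 17.38
tool_pos: [522.3, -31.3, 122.3]
orientation: [3.136, -0.003, -1.748]
ft_force: [-0.3, -0.3, 0.8]
finger_gap: 2.8
t 17.38 pos [522.32 -31.26 122.27] yaw -100.2 q [-0.68  0.88  1.29  1.94 -0.95  1.13 -2.3 ] F [-0.28 -0.31  0.8 ] gap 2.8 
row [0.02 1.08 9.08] 0
```

```bash
python3 -m crank '[[0,1,4,0],[0,1,8,0],[0,1,8,0],[0,1,8,0]]' | egrep 'pos|force'
for i in 1 2 3 4 5 6 7 8; do python3 -m crank '[[0,0,0.3,0],[0,0,0.3,0]]' >/dev/null; python3 -c "
from h import *
s=manip.state();print(s['tool_pos'].round(2),s['ft_force'].round(2))"; done
```

```text
tool_pos: [521.0, -31.0, 113.8]
ft_force: [0.8, 0.1, 0.0]
[521.02 -31.1  113.56] [-0.52  0.05  4.28]
[521.01 -31.16 113.46] [-0.44 -0.3   6.5 ]
[521.   -31.18 113.42] [-2.12  0.32  5.28]
[521.03 -31.19 113.43] [-1.78  0.78  5.92]
[521.04 -31.16 113.44] [-1.87  1.89  5.17]
[521.01 -31.18 113.43] [-1.43  0.59  6.97]
[521.01 -31.19 113.43] [-1.88  1.29  6.9 ]
[521.01 -31.18 113.43] [-1.74  1.59  5.93]
```

Hub rest height rose about 1.25 mm for 2.0 mm of screw travel. The expected rise is 0.75 per mm after landing, so the foot is about 1.7–2.0 mm past landing (0.17–0.2 turn). The response is stiff straight away, with no rocking. Retracting for a final look.

```bash
python3 -m crank '[[0,0,-5,0],[0,0,-30,0],[0,0,-70,0],[0,0,-110,0],[0,0,-150,0],[0,0,-150,0]]'|egrep 'pos|force'
python3 -m crank '[[0,-200,0,0],[0,-200,0,0],[0,-200,0,0],[0,-200,0,0],[0,-200,0,0],[0,-200,0,0]]'|egrep 'time|pos|force'
python3 - <<'E'
from h import *
a=snap('top','t4');b=snap('side','s4')
A=np.hstack([cv2.resize(a,(400,300)),cv2.resize(b,(400,300))])[:,:,::-1]
c=np.hstack([cv2.resize(x[s][:,:,::-1],(400,290),interpolation=2) for x,s in((a,np.s_[130:250,200:366]),(b,np.s_[150:270,240:406]))])
cv2.imwrite('pics/c4.png',cv2.convertScaleAbs(np.vstack([A,c]),alpha=1.6))
E
```

```text
tool_pos: [523.9, -34.1, 270.8]
ft_force: [0.7, -1.9, 0.3]
time_s: 20.05
tool_pos: [725.5, -70.9, 269.9]
ft_force: [-1.3, -0.1, -1.3]
```

View pics/c4.png

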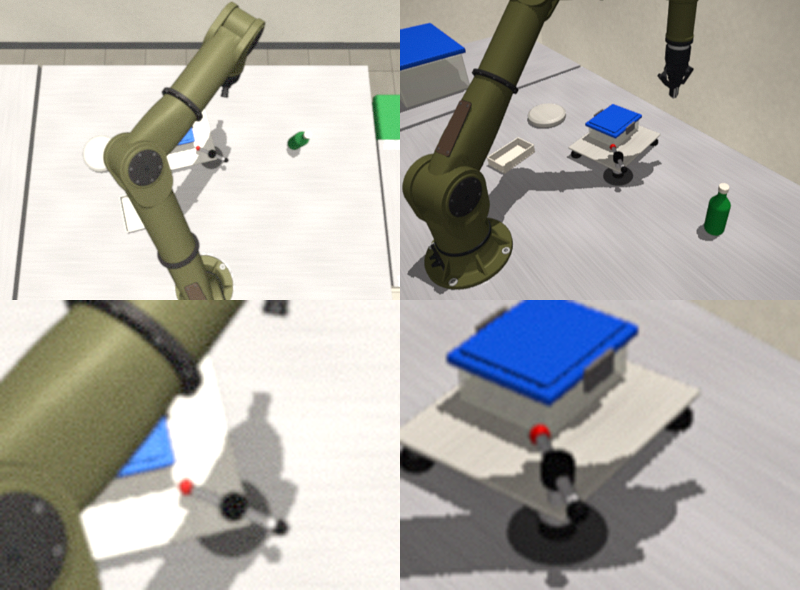

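The handle is in place: red (277,208), hub (297,216), black (317,224) in the top view. The bar is at about 67°, as expected, and the hub hasn't moved. The spray bottle, scale and case look unchanged.

```bash
python3 -c "
from station import manip
print(manip.job_done())"
```

```text
the job is handed in; nothing more can be done
None
```

I turned the handle about 327° clockwise (about 9.1 mm of screw travel) in two hub grasps. By my estimate the foot landed after 7.1–7.4 mm, so it now sits about 1.7–2.0 mm past landing. That is roughly 0.17–0.2 of a turn, inside the eighth-to-quarter window. The job was handed in at about 20 s.

**Checks that agreed:**
- Pressing the hub now meets a stiff foot straight away, with no tipping.
- The hub rose about 1.25 mm over the last 2.0 mm of screw travel, which fits about 1.7 mm past landing.
- The bar angle in the last picture (about 67°) matches the turn, so nothing slipped.
- The hub is where it started. The spray bottle, scale and case look undisturbed, although the arm hid parts of the scale and case in the last top view.

**Less certain:** the landing point was inferred from presses and could be off by about 0.3 mm. The first press alone first suggested a gap of 7.7–8.7 mm, before I corrected the contact height. I didn't back the foot off to confirm it, and I pressed only on the hub, not the other corners.

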